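# Tamp a colour sample home in the meter's sprung well

### The arm

A 6-joint arm with a two-finger parallel gripper is mounted at the origin on the work surface. World frame = base frame: x ahead of the robot, y to its left, z up, the work surface at z = 0. Lengths are in m, angles in rad, forces in N, time in s.
With the tool pointing down it reaches from about 0.4 to 0.825 m from the base axis. Payload 7 kg.
Tool frame: the origin (TCP) lies at the very end of the fingers, on their centre line; the grasp point (between the pads) lies 19 mm behind it (robot.pinch_z is the distance from the TCP to the grasp point, in m); z points along the fingers, y is the line along which they close (so a half turn about z gives the same grasp; the last joint's range is limited). The gripper opens to 85 mm and grips with 20 to 120 N. Pads are 22 mm wide; open, the fingers measure 114 mm over their backs; the gripper's body (76 mm by 85 mm) begins 54 mm behind the grasp point. The pads swing forward as they close: fully open they stand 13 mm farther back than shut.
Start: joints at [1.583, 0.359, 0.012, 0, -1.224, -0.288], TCP at [0.184, 0.649, 0.231] pointing down, gripper open.
Joint ranges: [-3.07, 3.07], [-1.43, 2.12], [-1.02, 1.25], [-3.03, 1.67], [-3.05, -0], [-3.03, 3.03]. Speed limits (rad/s): [2.39, 2.39, 3.01, 3.14, 3.14, 3.14].

### API

Orientations are given as [roll, pitch, yaw] about the fixed x, y, z axes, in that order (R = Rz(yaw) Ry(pitch) Rx(roll)).
In Python, from rig import robot gives the robot as it stands. The module is installed in compiled form; this text tells all that it offers.
- The arm moves only by the tool jog_arm, never from a script. Its argument "plan" is a list of rows, each a list of 3 entries, a list of its own where there are three numbers: the gripper's target within -1 to 1 (shut at 1, half-way at 0, fully open at -1), then the shift along the tool's x, y, z in m, then the turn about the tool's z in rad. In form: [[jaw, [dx, dy, dz], turn], ...]. A call has 1 to 20 rows; each row shifts and turns the commanded pose from where the row before left it, along the tool's axes as they then stand; what a row does not reach is not made up. A row lasts 1/12 s, in which the tool goes at most 41.7 mm and 7.16 degrees, less where a joint would pass 70% of its speed; a pose out of reach is approached as far as the arm can. A call with a gripper value outside its range is refused whole. The fingers move at their own pace and stop on an object; "newtons" is the grip in N (left out, the last holds). Time passes only in rows, so rows that do not move let the fingers close. It gives the time, the measured TCP pose, the force, the opening and the grip force at its end, in the units of the state.
- robot.observe(): the state, without advancing time (a new reading comes with each control period).
- robot.camera(name): name is "scene" or "top" or "wrist"; returns a dict with "color" (420x560x3 uint8, blue, green, red), "camera_matrix" (3x3 intrinsics, pixels), "view" (4x4, takes a point from world to camera coordinates); the wrist camera has in their place "mount" (4x4, takes a point from camera to tool coordinates, whose origin is the TCP and whose axes are the flange's). Camera axes: x right, y down, z forward; pixel columns grow to the right and rows downward; lengths in m; the calibration is good to about 2 mm. A picture is of the moment at which its call begins: read the wrist's pose just before it. There is no depth.
- robot.job_done(): hands the job in; it is judged then, once.
Trained networks look in the newest picture that a camera, given by its name, has taken for a name from the list of things; names that differ only in an ending like _2 or _b are one class to them, and where a whole thing is asked for, a point or a joint stands for the part that bears it (a point fixed in the world has none). Each returns a list of dicts, best first, with "score" (0 to 1); they miss things now and then, are a little off and sometimes report something else, mostly with a low value. They report only what shows in the picture. A call takes as long as a camera call. They do not tell look-alikes from the thing itself.
- robot.masks_of(thing, camera): "region" (420x560 bool, what is visible of it) and "extent" ([centre column, centre row, width, height] in pixels, round what is visible of it).
The state is a dict: "t": time; "joint_pos": joint angles; "qvel": joint speeds; "effort": joint torques, N m; "eef_pos": TCP position; "tool_rot": TCP orientation; "wrist_force": force on the tool from outside, world axes, zero at the start; "torque": the same for the moment, N m; "opening": opening from 0.0 (shut) to 1.0 (fully open); "finger_force": force on a finger pad.
Only numpy, scipy, OpenCV 4.12 (cv2) and the standard library are available. Lean on these libraries where they do the work, as an engineer would, in place of code of your own. Each camera call takes 0.05 s, during which the arm holds its last target. There are 200 camera calls.

### The job

Take the tamper by its handle and, with its flat steel foot, press the sample in the colour meter's well squarely down until its sprung plate bottoms out level; bear down on it there with about 20 N for a second, but never more than 30 N or the sample cracks. Then stand the tamper upright in its black rest dish and let go, leaving the sample fully down and level and everything else on the bench where it is.

Things in the scene. Friction and masses are not known exactly. Their poses are not given: they have to be found in the camera images.
- tamper: Hand tamper, about 0.28 kg, standing upright on the bench: round flat steel foot 44 mm across and 22 mm high, and above it a round dark wooden handle 26 mm across up to 97 mm. Origin: centre of the underside of the foot; z up along the handle.
- meter: Colour meter, fixed to the bench, white block 120 x 120 mm and 50 mm high with a round vertical well 56 mm across in the middle of its top; behind the block (its +x) a grey housing 70 mm deep, 120 mm wide and 70 mm high. Origin: on the bench under the well's axis; z up.
- well_mouth (a point): Centre of the well's mouth, on the meter's top face, 50 mm above the bench.
- stage (a joint): How far the sprung plate in the well has been pushed down: 0 is up (sample face 4 mm below the well's mouth), 0.014 m is bottomed out on a hard stop (face 18 mm below). It may start a few mm down. A spring and a grip ring resist: moving it takes 9 N at the top to 12.5 N near the bottom, and the ring holds the plate wherever it is left.
- tablet: The sample: pale disc 47 mm across on a metal plate 50 mm across, in the well. Origin: centre of its top face; z is the face normal. It rocks stiffly to any side on a central pivot (about 0.04 N m to turn it, up to 0.15 rad) and stays as left; it starts tilted. A flat foot pressed on squarely brings it level. The reading of its pose is too coarse to gauge the pressing force.
- rest: Tamper's rest, fixed to the bench: round black dish 68 mm across, 10 mm high, with a recess 60 mm across whose floor is 4 mm above the bench. Origin: centre of its underside, z up.
- dropper1: Bystander, leave alone: amber dropper bottle 36 mm across, 94 mm high, standing. Origin: centre of its underside.
- dropper2: Bystander, leave alone: amber dropper bottle, as dropper1. Origin: centre of its underside.
- dropper3: Bystander, leave alone: clear dropper bottle, as dropper1. Origin: centre of its underside.
- plug1: Bystander, leave alone: green wax plug, cylinder 42 mm across, 42 mm high. Origin: centre of its underside.
- plug2: Bystander, leave alone: cream wax plug, cylinder 44 mm across, 45 mm high. Origin: centre of its underside.
- beaker: Bystander, leave alone: empty glass beaker 64 mm across, 85 mm high. Origin: centre of its underside.
- chip_box: Bystander, leave alone: white card box 90 x 60 x 45 mm. Origin: centre of its underside.
- spatula: Bystander, leave alone: spatula lying on the bench, pointing along its x. Origin: centre of its underside.
Mind the look-alikes: they are no part of the job. What is shaped like the meter but brown is not meant.

How it is judged:
By the outcome, as a careful person would: the job done as asked, in the order asked, and still so for the second after the job is handed in, with the robot touching nothing.
It also fails if it takes over 72 s, if anything falls off the work surface, if the arm or the gripper's body presses on something with over 40 N, if the wrist force passes 120 N, or if a joint passes its speed limit or range.

## Working session

There is one attempt and no reset: what is moved stays moved. The work goes in short steps, Python scripts to look and compute and a tool call to move; the robot and the scene stay as the last step left them, time stands still between calls to the robot, and variables do not carry over. Pictures are saved under pics/ and viewed, at most 10 in all, crops included, and the job is handed in when it is done.

Besides the shell and the picture viewer there is one more tool, called after "Call:" in YAML: its name, and indented under it one key for each argument. jog_arm: Moves the arm, as the interface text tells. Its arguments: {"type":"object","properties":{"plan":{"type":"array","items":{"type":"array"}},"newtons":{"type":"number"}},"required":["plan"]}

```bash
mkdir -p pics; cat > h.py <<'E'
import numpy as np, cv2
from rig import robot
def ray(cam,uv):
    K=cam["camera_matrix"];V=cam["view"];d=np.linalg.inv(K)@np.array([uv[0],uv[1],1.])
    R=V[:3,:3];return -R.T@V[:3,3],R.T@d
def at_z(cam,uv,z):
    o,d=ray(cam,uv);return o+d*(z-o[2])/d[2]
def proj(cam,p):
    q=cam["view"][:3,:3]@np.array(p)+cam["view"][:3,3];q=cam["camera_matrix"]@q;return q[:2]/q[2]
E
python3 - <<'E'
from h import *
print(robot.observe(),robot.pinch_z)
c={n:robot.camera(n) for n in("scene","top")}
for n in c:
    cv2.imwrite(f"pics/{n}0.png",c[n]["color"])
    o,_=ray(c[n],(280,210));print(n,o.round(3))
    for t in("tamper","meter","tablet","rest","dropper1","dropper3","plug1","plug2","beaker","chip_box","spatula"):
        for m in robot.masks_of(t,n)[:3]:
            e=m["extent"];print(t,round(m["score"],2),np.round(e,0),at_z(c[n],e[:2],{"meter":.05,"tablet":.045,"tamper":.09}.get(t,0.0)).round(3))
E
```

```text
{'t': 0.0, 'joint_pos': array([ 1.58309471e+00,  3.59364693e-01,  1.10112423e-02, -3.61473235e-04,
       -1.22412409e+00, -2.88091329e-01]), 'qvel': array([ 0.00021663,  0.00216285,  0.00178231, -0.00098544, -0.00127825,
       -0.00095184]), 'effort': array([-5.02659077e-05, -5.83325672e+01,  2.93419755e+01,  6.93691671e+00,
       -5.93983306e-03, -1.31405338e-05]), 'eef_pos': array([0.18370574, 0.64898183, 0.23035529]), 'tool_rot': array([ 3.13988418e+00, -1.51916065e-04, -2.75915918e-01]), 'wrist_force': array([ 0.12431009,  0.92990009, -0.1008388 ]), 'torque': array([0.00728417, 0.00155406, 0.05811864]), 'finger_force': 0.0, 'opening': 1.0006621103115072} 0.0187
scene [1.184 0.28  1.05 ]
tamper 0.61 [263. 190.  14.  30.] [ 0.513 -0.     0.09 ]
meter 0.93 [340. 257.  76.  88.] [0.613 0.234 0.05 ]
meter 0.84 [467. 306.  92.  96.] [0.641 0.535 0.05 ]
meter 0.22 [345. 238.  22.  15.] [0.558 0.233 0.05 ]
tablet 0.68 [347. 240.  20.  17.] [0.559 0.238 0.045]
tablet 0.57 [475. 293.  30.  16.] [0.599 0.55  0.045]
rest 0.57 [185. 190.  23.  22.] [ 0.521 -0.228  0.   ]
rest 0.49 [234. 28
[... 1199 characters left out ...]
.539 -0.232  0.   ]
dropper1 0.57 [292. 237.  11.   9.] [ 0.481 -0.02   0.   ]
dropper1 0.56 [285. 158.  10.  14.] [0.772 0.01  0.   ]
dropper3 0.57 [292. 237.  11.   9.] [ 0.481 -0.02   0.   ]
dropper3 0.56 [285. 158.  10.  14.] [0.772 0.01  0.   ]
plug1 0.63 [291. 200.  14.  12.] [ 0.614 -0.014  0.   ]
plug2 0.63 [291. 200.  14.  12.] [ 0.614 -0.014  0.   ]
beaker 0.75 [344. 282.  80.  31.] [ 0.329 -0.205  0.   ]
beaker 0.68 [166. 241.  20.  16.] [0.457 0.426 0.   ]
chip_box 0.85 [410. 239.  30.  31.] [ 0.486 -0.438  0.   ]
chip_box 0.32 [218. 202.  39.  62.] [0.602 0.248 0.   ]
spatula 0.82 [346. 282.  83.  27.] [ 0.329 -0.21   0.   ]
spatula 0.71 [285. 158.   9.  14.] [0.772 0.009 0.   ]
```

```bash
python3 - <<'E'
import cv2
a=cv2.imread("pics/scene0.png")[120:360,90:550];b=cv2.imread("pics/top0.png")[130:310,90:440]
cv2.imwrite("pics/s1.png",cv2.resize(a,(800,417),interpolation=3));cv2.imwrite("pics/t1.png",cv2.resize(b,(800,411),interpolation=3))
E
```

```text
(no output)
```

View pics/s1.png

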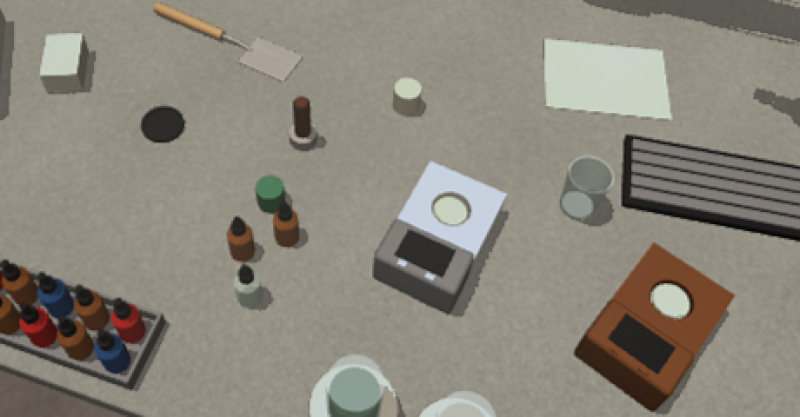

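View pics/t1.png

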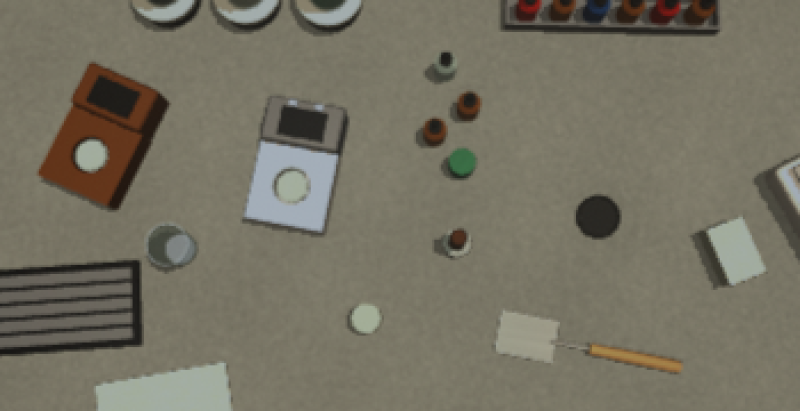

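The scene crop shows the white meter with its well at crop (450,210), full-image (349,241). The brown look-alike is at crop (670,300), full-image (475,293), and is ruled out by its colour. The tamper (dark handle on a steel foot) is at full-image (264,189), the black dish at (184,191), and the droppers, which are amber or clear, are at (228,258), (255,249) and (233,285). Next I'll use the wrist camera to look at the meter, tamper and rest up close.

```bash
cat >> h.py <<'E'
from scipy.spatial.transform import Rotation as Rt
def wrist():
    s=robot.observe();c=robot.camera("wrist")
    T=np.eye(4);T[:3,:3]=Rt.from_euler("xyz",s["tool_rot"]).as_matrix();T[:3,3]=s["eef_pos"]
    c["view"]=np.linalg.inv(T@c["mount"]);return s,c
def shift(s,target):
    R=Rt.from_euler("xyz",s["tool_rot"]).as_matrix();return (R.T@(np.array(target)-s["eef_pos"])).round(4)
E
python3 - <<'E'
from h import *
s,c=wrist();print(c["mount"].round(3),c["camera_matrix"].round(1))
print(shift(s,[.50,.245,.25]))
E
```

```text
[[ 0.001 -0.961 -0.275  0.071]
 [ 1.     0.001  0.001  0.001]
 [-0.001 -0.275  0.961 -0.143]
 [ 0.     0.     0.     1.   ]] [[316.1   0.  283. ]
 [  0.  316.1 209.4]
 [  0.    0.    1. ]]
[ 0.4143  0.3031 -0.0187]
```

Call:
jog_arm:
  plan:
    - [-1,[0.0272,0.0234,-0.001],0]
    - [-1,[0.0272,0.0234,-0.001],0]
    - [-1,[0.0272,0.0234,-0.001],0]
    - [-1,[0.0272,0.0234,-0.001],0]
    - [-1,[0.0272,0.0234,-0.001],0]
    - [-1,[0.0272,0.0234,-0.001],0]
    - [-1,[0.0272,0.0234,-0.001],0]
    - [-1,[0.0272,0.0234,-0.001],0]
    - [-1,[0.0272,0.0234,-0.001],0]
    - [-1,[0.0272,0.0234,-0.001],0]
    - [-1,[0.0272,0.0234,-0.001],0]
    - [-1,[0.0272,0.0234,-0.001],0]
    - [-1,[0.0272,0.0234,-0.001],0]
    - [-1,[0.0272,0.0234,-0.001],0]
    - [-1,[0.0272,0.0234,-0.001],0]
    - [-1,[0.0272,0.0234,-0.001],0]
    - [-1,[0.0272,0.0234,-0.001],0]
    - [-1,[0.0272,0.0234,-0.001],0]
    - [-1,[0,0,0],0]
    - [-1,[0,0,0],0]

```text
t: 2.92
eef_pos: [0.5409, 0.1091, 0.2491]
tool_rot: [3.141, 0.0, -0.279]
wrist_force: [0.4, -0.3, -0.2]
opening: 0.998
finger_force: 0.0
```

```bash
python3 - <<'E'
from h import *
s,c=wrist();print(s["eef_pos"],s["tool_rot"])
cv2.imwrite("pics/w1.png",c["color"]);np.savez("pics/w1.npz",view=c["view"],K=c["camera_matrix"])
for t,z in(("tamper",.09),("meter",.05),("tablet",.045),("rest",.01)):
    for m in robot.masks_of(t,"wrist")[:3]:
        e=m["extent"];print(t,round(m["score"],2),np.round(e,0),at_z(c,e[:2],z).round(3))
E
```

```text
[0.54090149 0.10907716 0.24909105] [ 3.14131314e+00  2.24094336e-04 -2.79411847e-01]
tamper 0.56 [398. 203.  58.  49.] [0.501 0.001 0.09 ]
tablet 0.75 [169. 200.  42.  42.] [0.559 0.236 0.045]
tablet 0.67 [547. 107.  26.  52.] [ 0.544 -0.18   0.045]
rest 0.91 [546. 109.  26.  53.] [ 0.537 -0.207  0.01 ]
```

View pics/w1.png

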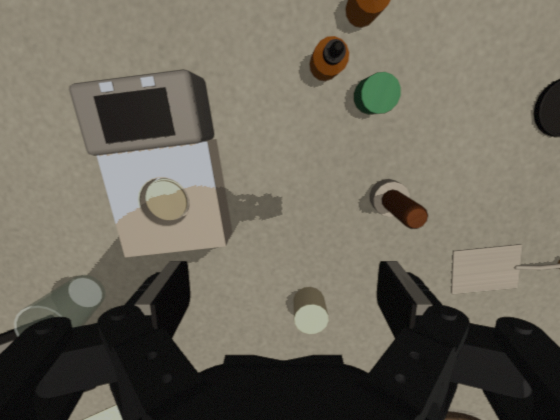

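The wrist picture shows the white meter with its well at (166,200). The tamper's foot is at (391,197) and its handle top at (416,215). The rest is cut off at (547,107). Now I'll compute positions and check how well they agree.

```bash
python3 - <<'E'
from h import *
d=np.load("pics/w1.npz");c=dict(view=d["view"],camera_matrix=d["K"])
print("tamper top",at_z(c,(416,215),.097).round(4),"foot",at_z(c,(391,197),.022).round(4))
q=[at_z(c,p,.05)[:2] for p in((124,256),(226,245),(209,141),(98,153))]
print("corners",np.round(q,3),np.mean(q,0).round(4),[np.linalg.norm(q[i]-q[(i+1)%4]).round(3) for i in range(4)])
img=cv2.imread("pics/w1.png")
for (u0,u1,v0,v1) in((120,215,160,235),(360,440,165,240)):
    cv2.imwrite(f"pics/crop{u0}.png",cv2.resize(img[v0:v1,u0:u1],None,fx=6,fy=6,interpolation=3))
a=cv2.imread("pics/crop120.png");b=cv2.imread("pics/crop360.png")
k=cv2.resize(a,(400,316));l=cv2.resize(b,(337,316));cv2.imwrite("pics/cc.png",np.hstack([k,l]))
s=robot.observe();print(s["tool_rot"])
E
```

```text
tamper top [ 0.4866 -0.0117  0.097 ] foot [ 0.4863 -0.012   0.022 ]
corners [[0.511 0.31 ]
 [0.492 0.191]
 [0.609 0.17 ]
 [0.629 0.288]] [0.5603 0.2397] [np.float64(0.121), np.float64(0.119), np.float64(0.12), np.float64(0.12)]
[-3.14132522e+00 -1.61435099e-04 -2.74291390e-01]
```

View pics/cc.png

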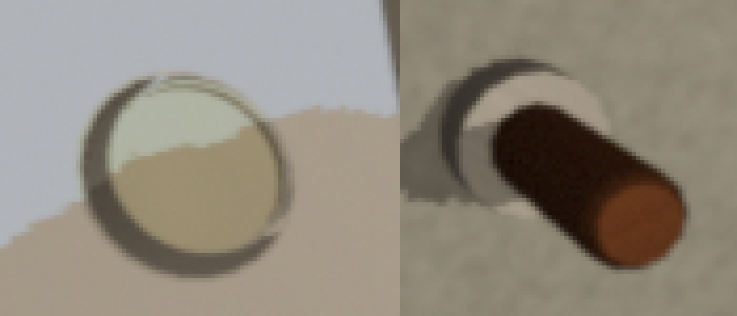

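The left half of the crop confirms the white meter: the well mouth's centre is near full-frame (164,202), with a tilted pale disc inside. The right half confirms the tamper: steel foot, wooden handle, top at about (417,218). Its top and foot rays agree at (0.486,-0.012), and the meter's top face measures 120 mm square.

Call:
jog_arm:
  plan:
    - [-1,[-0.004,0.0262,0.005],0]
    - [-1,[-0.004,0.0262,0.005],0]
    - [-1,[-0.004,0.0262,0.005],0]
    - [-1,[-0.004,0.0262,0.005],0]
    - [-1,[-0.0035,0.0264,0.005],0]
    - [-1,[0,0,0],0]
    - [-1,[0,0,0],0]

```text
t: 3.75
eef_pos: [0.4851, -0.0102, 0.2246]
tool_rot: [-3.141, -0.0, -0.276]
wrist_force: [0.7, 0.7, 0.5]
opening: 1.002
finger_force: 0.0
```

```bash
python3 - <<'E'
from h import *
d=np.load("pics/w1.npz");c1=dict(view=d["view"],camera_matrix=d["K"])
print("well",at_z(c1,(164.2,201.8),.05).round(4),"top",at_z(c1,(417,218),.097).round(4))
s,c=wrist();print(s["eef_pos"],s["tool_rot"])
cv2.imwrite("pics/w2.png",c["color"]);np.savez("pics/w2.npz",view=c["view"],K=c["camera_matrix"])
for t,z in(("tamper",.05),("rest",.01)):
    for m in robot.masks_of(t,"wrist")[:2]:
        e=m["extent"];r=m["region"].astype(np.uint8)
        ell=cv2.fitEllipse(max(cv2.findContours(r,0,1)[0],key=len));print(t,round(m["score"],2),np.round(e,0),at_z(c,e[:2],z).round(3),np.round(ell[0]),np.round(ell[1]),at_z(c,ell[0],z).round(4))
img=c["color"].copy()
for z,r in((0,.022),(.022,.022),(.097,.013)):
    for a in np.linspace(0,6.28,40):
        p=proj(c,(.4865+r*np.cos(a),-.012+r*np.sin(a),z)).astype(int);cv2.circle(img,p.tolist(),0,(0,0,255),-1)
cv2.imwrite("pics/w2o.png",img)
E
```

```text
well [0.5597 0.2402 0.05  ] top [ 0.4833 -0.0122  0.097 ]
[ 0.4850822  -0.01020897  0.22457078] [-3.14121513e+00 -4.59774715e-04 -2.75845390e-01]
tamper 0.84 [282. 190.  39.  48.] [ 0.486 -0.01   0.05 ] [284. 189.] [37. 52.] [ 0.486  -0.0132  0.05  ]
rest 0.9 [471.  85.  69.  67.] [ 0.533 -0.231  0.01 ] [470.  86.] [62. 73.] [ 0.5321 -0.2306  0.01  ]
rest 0.28 [204. 308.  41.  52.] [0.355 0.13  0.01 ] [206. 307.] [36. 53.] [0.3554 0.1276 0.01  ]
```

View pics/w2o.png

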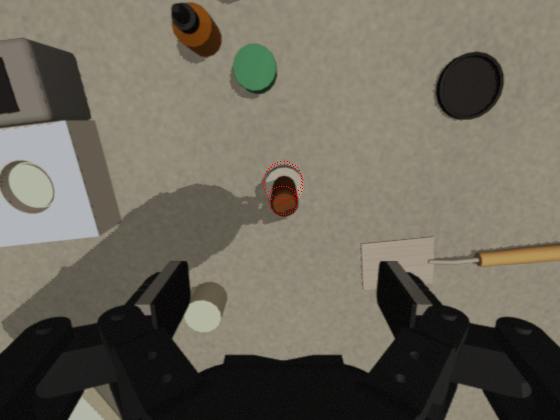

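The overlaid circles sit on the tamper's foot and top at about (284,185) and (285,200). The rest is fully visible at (470,86), which gives (0.533,-0.231). I'll descend and grip.

Call:
jog_arm:
  newtons: 80
  plan:
    - [-1,[0.0016,0.0014,0.02],0]
    - [-1,[0,0,0.03],0]
    - [-1,[0,0,0.03],0]
    - [-1,[0,0,0.03],0]
    - [-1,[0,0,0.03],0]
    - [-1,[0,0,0.02],0]
    - [-1,[0,0,0.0126],0]
    - [-1,[0,0,0.006],0]
    - [-1,[0,0,0],0]
    - [0.2,[0,0,0],0]
    - [0.2,[0,0,0],0]
    - [1,[0,0,0],0]
    - [1,[0,0,0],0]
    - [1,[0,0,0],0]
    - [1,[0,0,0],0]
    - [1,[0,0,0],0]
    - [1,[0,0,0],0]

```text
t: 5.32
eef_pos: [0.4873, -0.0118, 0.0467]
tool_rot: [-3.141, -0.001, -0.276]
wrist_force: [-1.7, 1.3, 7.1]
opening: 0.286
finger_force: 78.3
```

Call:
jog_arm:
  plan:
    - [1,[0,0,-0.005],0]
    - [1,[0,0,-0.015],0]
    - [1,[0,0,-0.025],0]
    - [1,[0,0,-0.025],0]
    - [1,[0,0,-0.02],0]
    - [1,[0,0,-0.01],0]
    - [1,[0,0,0],0]
    - [1,[0,0,0],0]
    - [1,[0,0,0],0]

```text
t: 6.07
eef_pos: [0.4859, -0.012, 0.1444]
tool_rot: [3.141, 0.002, -0.276]
wrist_force: [-0.5, 0.4, -3.7]
opening: 0.285
finger_force: 78.7
```

```bash
python3 - <<'E'
from h import *
s,c=wrist();print(s["eef_pos"],s["tool_rot"],s["wrist_force"],s["torque"])
img=c["color"].copy();e=s["eef_pos"];b=e[2]-.0467
big=cv2.resize(img,None,fx=4,fy=4,interpolation=3)
for z,r in((b,.022),(b+.022,.022),(b+.097,.013)):
    for a in np.linspace(0,6.28,60):
        p=(proj(c,(e[0]+r*np.cos(a),e[1]+r*np.sin(a),z))*4+2).astype(int);cv2.circle(big,p.tolist(),1,(0,0,255),-1)
u=(proj(c,e)*4).astype(int);print(u)
x0=max(0,u[0]-400);y0=max(0,u[1]-300);cv2.imwrite("pics/w3.png",big[y0:y0+600,x0:x0+800])
print("press xy",shift(s,[.560,.240,e[2]]))
E
```

```text
[ 0.48586281 -0.012046    0.14436831] [ 3.14079472e+00  1.94686459e-03 -2.76201556e-01] [-0.52839755  0.42223765 -3.69258297] [ 0.01946908  0.02637211 -0.00753366]
[1123 1071]
press xy [ 2.600e-03 -2.627e-01 -2.000e-04]
```

View pics/w3.png

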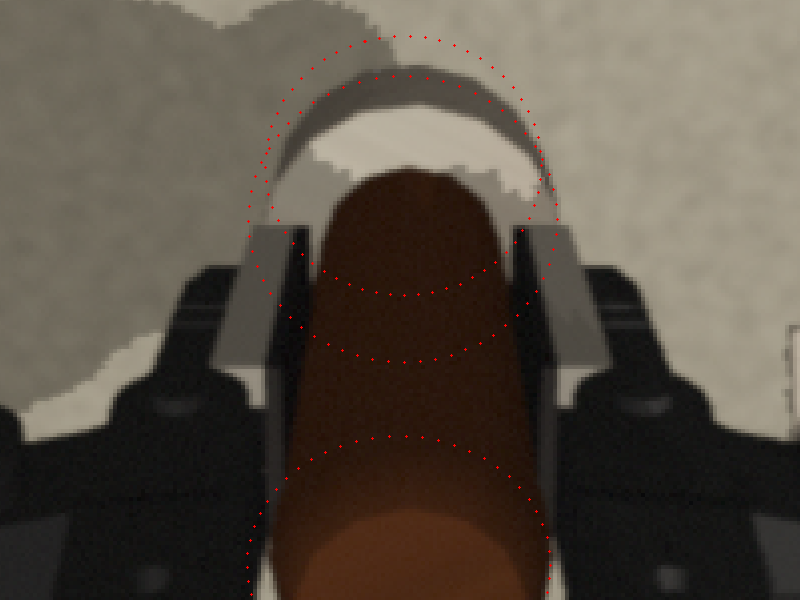

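The picture shows the tamper held between the pads, but its foot rim (y 66–103) and handle end (y 510) lie below the overlay. It may have slipped or tilted in the grip, so I'll fit its pose in the hand.

```bash
python3 - <<'E'
from h import *
from scipy.optimize import least_squares
s,c=wrist();e=s["eef_pos"];R=Rt.from_euler("xyz",s["tool_rot"]).as_matrix()
A=np.linspace(0,2*np.pi,180)
def ring(p,z,r):
    # p: depth offset of foot underside below TCP, x shift, tilt about tool y, y shift
    t=Rt.from_rotvec([0,p[2],0]).as_matrix()
    pts=np.c_[r*np.cos(A),r*np.sin(A),np.full(180,p[0]-z)]   # tool frame, z down
    pts=(pts)@t.T+[p[1],p[3],0]
    return np.array([proj(c,e+R@q)*4+2-[723,771] for q in pts])
def f(p):
    b,t,h=ring(p,0,.022),ring(p,.022,.022),ring(p,.097,.013)
    return [b[:,1].min()-66,t[:,1].min()-103,t[:,0].min()-272,t[:,0].max()-557,h[:,1].min()-510,h[:,0].max()-h[:,0].min()-266]
for p0 in([.047,0,0,0],[.067,0,0,0],[.05,0,.2,0]):
    r=least_squares(f,p0,x_scale=[.01,.01,.1,.01]);print(r.x.round(4),r.fun.round(1))
cv2.imwrite("pics/w3raw.png",c["color"])
n=robot.camera("scene");
b=e[2]-.0467;big=cv2.resize(n["color"],None,fx=8,fy=8,interpolation=3)
for z,r in((b,.022),(b+.022,.022),(b+.097,.013)):
    for a in A[::3]:
        q=(proj(n,(e[0]+r*np.cos(a),e[1]+r*np.sin(a),z))*8+4).astype(int);cv2.circle(big,q.tolist(),1,(0,0,255),-1)
u=(proj(n,e)*8).astype(int);cv2.imwrite("pics/s3.png",big[u[1]-300:u[1]+300,u[0]-400:u[0]+400])
E
```

```text
[ 0.0581 -0.011   0.085   0.0017] [-6.9  8.3 -1.3  1.3 -1.4  0.4]
[ 0.0581 -0.011   0.085   0.0017] [-6.9  8.3 -1.3  1.3 -1.4  0.4]
[ 0.0581 -0.011   0.085   0.0017] [-6.9  8.3 -1.3  1.3 -1.4  0.4]
```

View pics/s3.png

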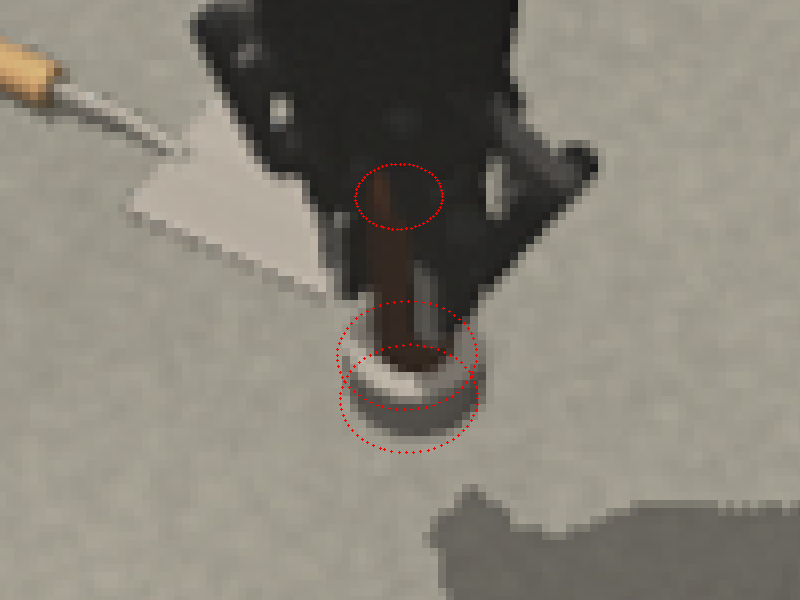

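```bash
python3 - <<'E'
from h import *
from scipy.optimize import least_squares
s,c=wrist();e=s["eef_pos"];R=Rt.from_euler("xyz",s["tool_rot"]).as_matrix()
A=np.linspace(0,2*np.pi,180)
def ring(p,z,r):
    t=Rt.from_rotvec([0,p[1],0]).as_matrix()
    pts=np.c_[r*np.cos(A),r*np.sin(A),np.full(180,.0467-z)]@t.T+[p[0],0,p[2]]
    return np.array([proj(c,e+R@q)*4+2-[723,771] for q in pts])
def f(p):
    b,t,h=ring(p,0,.022),ring(p,.022,.022),ring(p,.097,.013)
    return [b[:,1].min()-66,t[:,1].min()-103,h[:,1].min()-510]
print(np.round(f([0,0,0]),1))
r=least_squares(lambda p:f([p[0],p[1],0]),[0,0],x_scale=[.01,.1]);print(r.x.round(4),r.fun.round(1))
r=least_squares(f,[0,0,0],x_scale=[.01,.1,.01]);print(r.x.round(4),r.fun.round(1))
E
```

```text
[-29.3 -26.3 -74.9]
[-0.0052  0.032 ] [-4.9  5.8 -0.9]
[ 0.0049 -0.072  -0.0232] [-0.  0.  0.]
```

The tamper sits about 5 mm toward tool −x between the pads, possibly slightly tilted. I'll set it back down square, open and regrip it centred.

Call:
jog_arm:
  plan:
    - [1,[0,0,0.02],0]
    - [1,[0,0,0.03],0]
    - [1,[0,0,0.03],0]
    - [1,[0,0,0.01],0]
    - [1,[0,0,0.006],0]
    - [1,[0,0,0.002],0]
    - [1,[0,0,0.0015],0]
    - [1,[0,0,0],0]
    - [1,[0,0,0],0]
    - [0,[0,0,0],0]
    - [0,[0,0,0],0]
    - [-0.4,[0,0,0],0]
    - [-0.4,[0,0,0],0]
    - [-0.4,[0,0,0],0]

```text
t: 7.43
eef_pos: [0.4871, -0.0118, 0.0463]
tool_rot: [-3.141, -0.0, -0.276]
wrist_force: [-0.5, 0.0, -0.1]
opening: 0.702
finger_force: 0.0
```

```bash
python3 - <<'E'
from h import *
from scipy.optimize import least_squares
s,c=wrist();e=s["eef_pos"];print(e,s["tool_rot"],s["wrist_force"])
g=cv2.resize(c["color"],None,fx=4,fy=4,interpolation=3)
A=np.linspace(0,2*np.pi,90)
for dx,col in((0,(0,0,255)),(-.005,(0,255,0))):
  for z,r in((0,.022),(.022,.022),(.097,.013)):
    R=Rt.from_euler("xyz",s["tool_rot"]).as_matrix();o=e+R@[dx,0,0]
    for a in A:
        p=(proj(c,(o[0]+r*np.cos(a),o[1]+r*np.sin(a),z))*4+2).astype(int);cv2.circle(g,p.tolist(),1,col,-1)
u=(proj(c,e)*4).astype(int);y0=u[1]-280;x0=u[0]-300
cv2.imwrite("pics/w4.png",g[y0:y0+600,x0:x0+600])
E
```

```text
[ 0.48710543 -0.01179195  0.04634342] [-3.14141354e+00 -3.49914948e-04 -2.75718932e-01] [-0.48850229  0.03537888 -0.11763582]
```

View pics/w4.png

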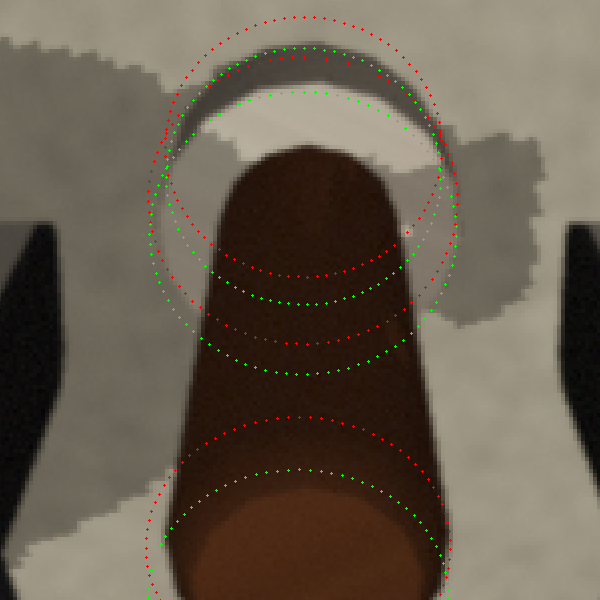

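With the fingers open, the tamper stands flat: foot rims at y 44 and 85, handle end at y 488. These match the green −5 mm overlay, so it was off-centre but not tilted. I'll shift −4.5 mm, regrip and lift.

Call:
jog_arm:
  newtons: 100
  plan:
    - [-0.4,[-0.0045,0,0],0]
    - [-0.4,[0,0,0],0]
    - [-0.4,[0,0,0],0]
    - [0.2,[0,0,0],0]
    - [0.2,[0,0,0],0]
    - [1,[0,0,0],0]
    - [1,[0,0,0],0]
    - [1,[0,0,0],0]
    - [1,[0,0,0],0]
    - [1,[0,0,0],0]
    - [1,[0,0,-0.005],0]
    - [1,[0,0,-0.015],0]
    - [1,[0,0,-0.03],0]
    - [1,[0,0,-0.035],0]
    - [1,[0,0,-0.02],0]
    - [1,[0,0,-0.01],0]
    - [1,[0,0,0],0]
    - [1,[0,0,0],0]

```text
t: 8.98
eef_pos: [0.4819, -0.0107, 0.1604]
tool_rot: [-3.141, 0.001, -0.276]
wrist_force: [-0.8, 0.3, -3.5]
opening: 0.283
finger_force: 98.2
```

```bash
python3 - <<'E'
from h import *
s=robot.observe();e=s["eef_pos"];print(e,s["tool_rot"],s["wrist_force"],s["torque"])
print("well",shift(s,[.560,.240,e[2]]),"rest",shift(s,[.5325,-.231,e[2]]))
E
```

```text
[ 0.48191315 -0.01065291  0.16039696] [-3.14133468e+00  7.61715999e-04 -2.76303781e-01] [-0.77032472  0.28981127 -3.54442793] [-0.03790909  0.0879618  -0.01079289]
well [ 6.700e-03 -2.624e-01  1.000e-04] rest [ 1.088e-01  1.982e-01 -1.000e-04]
```

Call:
jog_arm:
  plan:
    - [1,[0,-0.015,0],0]
    - [1,[0,-0.03,0],0]
    - [1,[0,-0.035,0],0]
    - [1,[0,-0.035,0],0]
    - [1,[0,-0.035,0],0]
    - [1,[0.006,-0.02,0],0]
    - [1,[0,-0.01,0],0]
    - [1,[0,0,0],0]
    - [1,[0,0,0],0]
    - [1,[0,0,0],0]

```text
t: 9.82
eef_pos: [0.5363, 0.1598, 0.1598]
tool_rot: [3.14, 0.002, -0.276]
wrist_force: [-0.9, -1.2, -1.9]
opening: 0.277
finger_force: 98.6
```

```bash
python3 - <<'E'
from h import *
c={n:robot.camera(n) for n in("scene","top")}
s,c["wrist"]=wrist();e=s["eef_pos"];print(e,s["tool_rot"])
np.savez("pics/w5.npz",view=c["wrist"]["view"],K=c["wrist"]["camera_matrix"])
cv2.imwrite("pics/w5r.png",c["wrist"]["color"])
# meter outline overlay & refined corners of the white top face in every camera
for n in c:
    im=c[n]["color"];hsv=cv2.cvtColor(im,cv2.COLOR_BGR2HSV)
    ctr=proj(c[n],(.56,.24,.05));print(n,"well px",ctr.round(1))
    for m in robot.masks_of("tablet",n)[:2]:
        r=m["region"].astype(np.uint8);el=cv2.fitEllipse(max(cv2.findContours(r,0,1)[0],key=len))
        print("  tablet",round(m["score"],2),np.round(el[0],1),np.round(el[1],1),at_z(c[n],el[0],.045).round(4))
t=cv2.imread("pics/top0.png");sc=cv2.imread("pics/scene0.png")
out=[]
for n,i in(("top",t),("scene",sc),("wrist",c["wrist"]["color"])):
    k=8 if n!="wrist" else 3
    u=(proj(c[n],(.56,.24,.05))*k).astype(int)
    g=cv2.resize(i,None,fx=k,fy=k,interpolation=3)
    for a in np.linspace(0,6.28,60):
        p=(proj(c[n],(.56+.028*np.cos(a),.24+.028*np.sin(a),.05))*k+k/2).astype(int);cv2.circle(g,p.tolist(),1,(0,0,255),-1)
    x0=max(0,u[0]-130);y0=max(0,u[1]-130);out.append(g[y0:y0+260,x0:x0+260]);print(n,x0,y0,k)
a=np.hstack(out);cv2.imwrite("pics/well.png",a)
E
```

```text
[0.53671686 0.15978251 0.16069369] [ 3.14077389e+00  8.21975857e-04 -2.76815822e-01]
scene well px [348.1 239.7]
  tablet 0.8 [474.7 292.5] [18.  22.8] [0.5985 0.5502 0.045 ]
top well px [217.8 211.2]
  tablet 0.73 [130.6 198.2] [13.2 14.5] [0.599  0.5476 0.045 ]
wrist well px [181. 207.]
  tablet 0.81 [184.  202.9] [51.9 57.9] [0.5618 0.2383 0.045 ]
  tablet 0.37 [184.5 202.9] [51.5 58.3] [0.5617 0.2379 0.045 ]
top 1612 1559 8
scene 2654 1787 8
wrist 412 490 3
```

View pics/well.png

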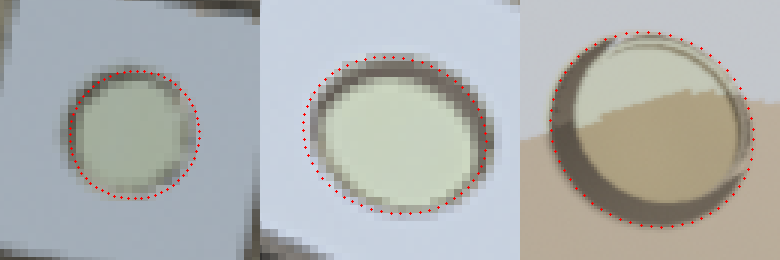

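```bash
python3 - <<'E'
from h import *
d=np.load("pics/w5.npz");c=dict(view=d["view"],camera_matrix=d["K"])
s=robot.observe();e=s["eef_pos"];R=Rt.from_euler("xyz",s["tool_rot"]).as_matrix()
P=lambda *q:proj(c,e+R@np.array(q)).round(1)
for dx in(0,-.002,-.005):print(dx,"bottom+x",P(.022+dx,0,.0465),"top+x",P(.022+dx,0,.0245),"handle foot",P(.013+dx,0,.0245),"end",P(.013+dx,0,-.0505))
im=cv2.imread("pics/w5r.png");g=im[:,277:287].mean((1));
for v in range(190,340,1):
    if v<235 or v>305: print(v,g[v].astype(int).tolist(),end="; ")
E
```

```text
0 bottom+x [279.9 201.1] top+x [279.6 211.2] handle foot [279.6 226.7] end [277.7 301.8]
-0.002 bottom+x [279.9 204.3] top+x [279.6 214.7] handle foot [279.6 230.1] end [277.7 307.1]
-0.005 bottom+x [279.9 209. ] top+x [279.6 219.9] handle foot [279.6 235.2] end [277.8 315. ]
190 [138, 156, 163]; 191 [138, 156, 163]; 192 [137, 155, 163]; 193 [137, 155, 162]; 194 [138, 155, 163]; 195 [138, 156, 163]; 196 [139, 157, 164]; 197 [139, 157, 165]; 198 [140, 158, 166]; 199 [139, 157, 164]; 200 [131, 148, 156]; 201 [97, 111, 118]; 202 [67, 77, 83]; 203 [62, 71, 77]; 204 [63, 71, 77]; 205 [63, 72, 78]; 206 [63, 72, 78]; 207 [65, 73, 79]; 208 [64, 73, 79]; 209 [69, 79, 85]; 210 [97, 109, 117]; 211 [143, 159, 167]; 212 [156, 173, 181]; 213 [157, 174, 182]; 214 [157, 174, 182]; 215 [157, 175, 183]; 216 [158, 175, 183]; 217 [158, 175, 183]; 218 [158, 175, 183]; 219 [159, 176, 184]; 220 [159, 176, 184]; 221 [158, 175, 184]; 222 [158, 175, 183]; 223 [158, 174, 183]; 224 [156, 172, 181]; 225 [145, 162, 171]; 226 [92, 106, 118]; 227 [34, 45, 61]; 228 [14, 25, 45]; 229 [13, 23, 43]; 230 [13, 24, 44]; 231 [13, 24, 44]; 232 [13, 24, 44]; 233 [14, 24, 44]; 234 [11, 24, 44]; 306 [17, 32, 60]; 307 [19, 36, 66]; 308 [22, 41, 75]; 309 [21, 42, 78]; 310 [21, 43, 78]; 311 [21, 42, 78]; 312 [22, 42, 78]; 313 [22, 42, 78]; 314 [23, 43, 78]; 315 [23, 43, 78]; 316 [21, 42, 77]; 317 [22, 42, 77]; 318 [22, 42, 77]; 319 [21, 41, 77]; 320 [21, 41, 76]; 321 [21, 41, 76]; 322 [21, 41, 76]; 323 [20, 40, 75]; 324 [21, 40, 75]; 325 [20, 40, 74]; 326 [20, 40, 74]; 327 [21, 40, 73]; 328 [19, 39, 73]; 329 [20, 40, 73]; 330 [21, 40, 73]; 331 [21, 40, 73]; 332 [20, 40, 73]; 333 [22, 41, 74]; 334 [22, 41, 75]; 335 [21, 41, 75]; 336 [21, 42, 76]; 337 [21, 41, 76]; 338 [21, 41, 75]; 339 [20, 40, 74];
```

The foot edges in the wrist image (rows 201, 210.5, 226) match a centred, untilted tamper (201.1, 211.2, 226.7). The well overlay at (0.560,0.240) matches in the wrist view and is within about 2 mm in the other two. Moving over the well, above contact.

Call:
jog_arm:
  plan:
    - [1,[0,-0.015,0],0]
    - [1,[0.0004,-0.027,0],0]
    - [1,[0,-0.025,0],0]
    - [1,[0,-0.012,0],0]
    - [1,[0,-0.005,0],0]
    - [1,[0,0,0.01],0]
    - [1,[0,0,0.02],0]
    - [1,[0,0,0.02],0]
    - [1,[0,0,0.01],0]
    - [1,[0,0,0],0]
    - [1,[0,0,0],0]
    - [1,[0,0,0],0]
    - [1,[0,0,0],0]

```text
t: 11.2
eef_pos: [0.5613, 0.2419, 0.1025]
tool_rot: [-3.14, -0.001, -0.276]
wrist_force: [-0.4, 0.5, -2.7]
opening: 0.284
finger_force: 98.8
```

Call:
jog_arm:
  plan:
    - [1,[-0.0005,0.001,0.002],0]
    - [1,[0,0,0.002],0]
    - [1,[0,0,0.002],0]
    - [1,[0,0,0.001],0]
    - [1,[0,0,0.001],0]
    - [1,[0,0,0.0007],0]
    - [1,[0,0,0.0007],0]
    - [1,[0,0,0.0007],0]
    - [1,[0,0,0.0007],0]
    - [1,[0,0,0.0007],0]
    - [1,[0,0,0.0007],0]
    - [1,[0,0,0],0]
    - [1,[0,0,0],0]

```text
t: 12.28
eef_pos: [0.56, 0.2408, 0.0895]
tool_rot: [-3.141, -0.0, -0.276]
wrist_force: [-1.0, -2.3, 4.8]
opening: 0.281
finger_force: 99.7
```

Call:
jog_arm:
  plan:
    - [1,[0,0,0.0007],0]
    - [1,[0,0,0.0007],0]
    - [1,[0,0,0.0007],0]
    - [1,[0,0,0.0007],0]
    - [1,[0,0,0.0007],0]
    - [1,[0,0,0.0007],0]
    - [1,[0,0,0.0007],0]
    - [1,[0,0,0.0007],0]
    - [1,[0,0,0.0007],0]
    - [1,[0,0,0.0007],0]
    - [1,[0,0,0],0]
    - [1,[0,0,0],0]

```text
t: 13.28
eef_pos: [0.5601, 0.2407, 0.0827]
tool_rot: [-3.141, -0.001, -0.276]
wrist_force: [-1.9, -1.4, 6.9]
opening: 0.282
finger_force: 99.9
```

Call:
jog_arm:
  plan:
    - [1,[0,0,0.0005],0]
    - [1,[0,0,0.0005],0]
    - [1,[0,0,0.0005],0]
    - [1,[0,0,0.0005],0]
    - [1,[0,0,0.0005],0]
    - [1,[0,0,0.0003],0]
    - [1,[0,0,0.0003],0]
    - [1,[0,0,0],0]
    - [1,[0,0,0],0]

```text
t: 14.03
eef_pos: [0.5601, 0.2408, 0.0798]
tool_rot: [-3.141, -0.001, -0.276]
wrist_force: [-2.7, -2.2, 8.8]
opening: 0.284
finger_force: 100.0
```

Call:
jog_arm:
  plan:
    - [1,[0,0,0.0003],0]
    - [1,[0,0,0.0003],0]
    - [1,[0,0,0.0003],0]
    - [1,[0,0,0],0]
    - [1,[0,0,0],0]

```text
t: 14.45
eef_pos: [0.5601, 0.2408, 0.0789]
tool_rot: [-3.141, -0.001, -0.276]
wrist_force: [-3.4, -2.3, 7.9]
opening: 0.285
finger_force: 100.0
```

Call:
jog_arm:
  plan:
    - [1,[0,0,0.0002],0]
    - [1,[0,0,0.0002],0]
    - [1,[0,0,0],0]
    - [1,[0,0,0],0]

```text
t: 14.78
eef_pos: [0.5601, 0.2407, 0.0785]
tool_rot: [-3.141, -0.001, -0.275]
wrist_force: [-3.3, -2.1, 8.0]
opening: 0.275
finger_force: 100.0
```

Call:
jog_arm:
  plan:
    - [1,[0,0,0.0002],0]
    - [1,[0,0,0.0002],0]
    - [1,[0,0,0],0]
    - [1,[0,0,0],0]

```text
t: 15.12
eef_pos: [0.5601, 0.2408, 0.0783]
tool_rot: [-3.141, -0.001, -0.275]
wrist_force: [-3.6, -2.2, 9.5]
opening: 0.283
finger_force: 100.3
```

Call:
jog_arm:
  plan:
    - [1,[0,0,0.0002],0]
    - [1,[0,0,0.0002],0]
    - [1,[0,0,0],0]
    - [1,[0,0,0],0]

```text
t: 15.45
eef_pos: [0.5602, 0.2408, 0.0783]
tool_rot: [-3.141, -0.001, -0.275]
wrist_force: [-4.5, -2.4, 11.8]
opening: 0.28
finger_force: 100.5
```

Call:
jog_arm:
  plan:
    - [1,[0,0,0.0002],0]
    - [1,[0,0,0.0001],0]
    - [1,[0,0,0],0]
    - [1,[0,0,0],0]

```text
t: 15.78
eef_pos: [0.5603, 0.2408, 0.0782]
tool_rot: [-3.141, -0.001, -0.275]
wrist_force: [-4.9, -3.5, 13.9]
opening: 0.277
finger_force: 100.7
```

Call:
jog_arm:
  plan:
    - [1,[0,0,0.0002],0]
    - [1,[0,0,0.0002],0]
    - [1,[0,0,0],0]
    - [1,[0,0,0],0]

```text
t: 16.12
eef_pos: [0.5603, 0.2408, 0.0782]
tool_rot: [-3.141, -0.001, -0.275]
wrist_force: [-5.1, -3.1, 16.9]
opening: 0.282
finger_force: 101.0
```

Call:
jog_arm:
  plan:
    - [1,[0,0,0.0001],0]
    - [1,[0,0,0],0]
    - [1,[0,0,0],0]
    - [1,[0,0,0],0]
    - [1,[0,0,0],0]
    - [1,[0,0,0],0]
    - [1,[0,0,0],0]
    - [1,[0,0,0],0]
    - [1,[0,0,0],0]
    - [1,[0,0,0],0]
    - [1,[0,0,0],0]
    - [1,[0,0,0],0]
    - [1,[0,0,0],0]
    - [1,[0,0,0],0]
    - [1,[0,0,0],0]

```text
t: 17.37
eef_pos: [0.5603, 0.2408, 0.0781]
tool_rot: [-3.141, -0.001, -0.275]
wrist_force: [-6.1, -3.1, 16.6]
opening: 0.281
finger_force: 101.0
```

The plate reads bottomed out (TCP z steady at 0.078, so the foot is at 0.032). Adding back the tamper's weight, I held about 20 N for more than a second. Now I'll lift off and check the tablet.

Call:
jog_arm:
  plan:
    - [1,[0,0,-0.0005],0]
    - [1,[0,0,-0.0005],0]
    - [1,[0,0,-0.0005],0]
    - [1,[0,0,-0.001],0]
    - [1,[0,0,-0.002],0]
    - [1,[0,0,-0.005],0]
    - [1,[0,0,-0.01],0]
    - [1,[0,0,-0.02],0]
    - [1,[0,0,-0.025],0]
    - [1,[0,0,-0.015],0]
    - [1,[0,0.01,-0.006],0]
    - [1,[0,0.02,0],0]
    - [1,[0,0.03,0],0]
    - [1,[0,0.02,0],0]
    - [1,[0,0.01,0],0]
    - [1,[0,0,0],0]
    - [1,[0,0,0],0]

```text
t: 18.78
eef_pos: [0.5355, 0.1537, 0.1618]
tool_rot: [-3.141, -0.0, -0.277]
wrist_force: [1.1, 0.7, -2.6]
opening: 0.281
finger_force: 98.8
```

```bash
python3 - <<'E'
from h import *
s,c=wrist();e=s["eef_pos"];print(e,s["tool_rot"],s["wrist_force"])
im=c["color"];k=5;u=(proj(c,(.56,.24,.05))*k).astype(int);g=cv2.resize(im,None,fx=k,fy=k,interpolation=3)
raw=g.copy()
for z,r in((.05,.028),(.032,.0235)):
    for a in np.linspace(0,6.28,70):
        p=(proj(c,(.56+r*np.cos(a),.24+r*np.sin(a),z))*k+k/2).astype(int);cv2.circle(g,p.tolist(),1,(0,0,255),-1)
sl=np.s_[max(0,u[1]-200):u[1]+200,max(0,u[0]-200):u[0]+200]
cv2.imwrite("pics/after.png",np.hstack([raw[sl],g[sl]]))
R=Rt.from_euler("xyz",s["tool_rot"]).as_matrix()
print("pred",[proj(c,e+R@np.array(q)).round(1) for q in((.022,0,.0465),(.022,0,.0245),(.013,0,.0245))])
l=im[190:240,277:287].mean((1,2));print("edges",[(190+i,int(l[i])) for i in range(49) if abs(l[i+1]-l[i])>12])
print("rest",shift(s,[.5325,-.231,e[2]]))
E
```

```text
[0.53547088 0.1537064  0.16177883] [-3.14109739e+00 -3.98542807e-04 -2.76912107e-01] [ 1.14544537  0.67096267 -2.61368939]
pred [array([281.2, 201.5]), array([281. , 211.5]), array([281., 227.])]
edges [(200, 144), (201, 108), (209, 76), (210, 107), (211, 157), (225, 159), (226, 105), (227, 46)]
rest [ 1.023e-01  3.709e-01 -1.000e-04]
```

View pics/after.png

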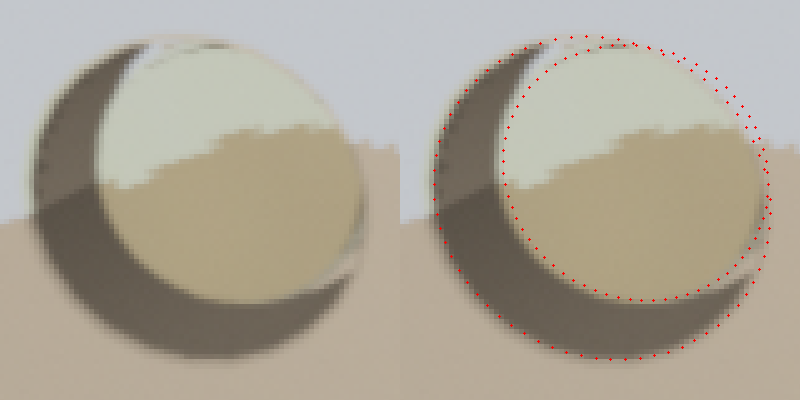

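The last picture shows the sample disc matching the overlay of a level disc at z = 0.032, fully down. The tamper has not slipped in the grip. Now toward the rest.

Call:
jog_arm:
  plan:
    - [1,[0.005,0.015,0],0]
    - [1,[0.01,0.03,0],0]
    - [1,[0.011,0.032,0],0]
    - [1,[0.011,0.032,0],0]
    - [1,[0.011,0.032,0],0]
    - [1,[0.011,0.032,0],0]
    - [1,[0.011,0.032,0],0]
    - [1,[0.011,0.032,0],0]
    - [1,[0.011,0.032,0],0]
    - [1,[0.006,0.015,0],0]
    - [1,[0.004,0.006,0],0]
    - [1,[0,0,0],0]
    - [1,[0,0,0],0]
    - [1,[0,0,0],0]

```text
t: 20.0
eef_pos: [0.5548, -0.1516, 0.1613]
tool_rot: [-3.142, 0.0, -0.275]
wrist_force: [-0.4, -1.3, -2.5]
opening: 0.282
finger_force: 99.0
```

```bash
python3 - <<'E'
from h import *
s,c=wrist();e=s["eef_pos"];print(e,s["tool_rot"])
for n in("wrist","top","scene"):
    if n!="wrist": c=robot.camera(n)
    for m in robot.masks_of("rest",n)[:2]:
        r=m["region"].astype(np.uint8);k=max(cv2.findContours(r,0,1)[0],key=len)[:,0]
        if len(k)<6: continue
        w=np.array([at_z(c,p,.008)[:2] for p in k]);ctr,rad=cv2.minEnclosingCircle(w.astype(np.float32))
        print(n,round(m["score"],2),"centre",np.round(ctr,4),"r",round(rad,4),"fit",np.round(cv2.fitEllipse((w*1e4).astype(np.float32))[0],0),"in px",m["extent"])
print(shift(s,[.5325,-.231,e[2]]))
E
```

```text
[ 0.55478729 -0.15159011  0.16129776] [-3.14150375e+00  2.92619928e-04 -2.74974902e-01]
wrist 0.68 centre [ 0.5312 -0.2319] r 0.0348 fit [ 5314. -2319.] in px [367.8, 193.8, 73.0, 65.5]
top 0.81 centre [ 0.5311 -0.2302] r 0.0347 fit [ 5304. -2300.] in px [351.2, 224.7, 22.7, 19.6]
scene 0.72 centre [ 0.531 -0.23 ] r 0.0362 fit [ 5316. -2304.] in px [183.4, 191.1, 21.9, 21.6]
scene 0.54 centre [0.3488 0.1164] r 0.0386 fit [3484. 1190.] in px [326.1, 173.4, 16.2, 22.1]
[ 0.0001  0.0825 -0.    ]
```

Call:
jog_arm:
  plan:
    - [1,[0,0.015,0],0]
    - [1,[-0.0011,0.03,0],0]
    - [1,[0,0.025,0],0]
    - [1,[0,0.01,0],0]
    - [1,[0,0.003,0],0]
    - [1,[0,0,0.015],0]
    - [1,[0,0,0.03],0]
    - [1,[0,0,0.03],0]
    - [1,[0,0,0.02],0]
    - [1,[0,0,0.009],0]
    - [1,[0,0,0.002],0]
    - [1,[0,0,0],0]
    - [1,[0,0,0],0]
    - [1,[0,0,0],0]

```text
t: 21.47
eef_pos: [0.5321, -0.2322, 0.0571]
tool_rot: [-3.141, -0.003, -0.275]
wrist_force: [0.2, -0.2, -2.8]
opening: 0.282
finger_force: 99.1
```

Call:
jog_arm:
  plan:
    - [1,[0,0,0.002],0]
    - [1,[0,0,0.002],0]
    - [1,[0,0,0.001],0]
    - [1,[0,0,0.0005],0]
    - [1,[0,0,0.0005],0]
    - [1,[0,0,0],0]
    - [1,[0,0,0],0]

```text
t: 22.05
eef_pos: [0.5311, -0.2322, 0.0505]
tool_rot: [3.141, -0.001, -0.275]
wrist_force: [-2.1, 2.2, 7.5]
opening: 0.285
finger_force: 100.4
```

Contact is firm on the dish floor (TCP 0.0505, foot at about 4 mm). I'll ease off, open and retreat straight up.

Call:
jog_arm:
  plan:
    - [1,[0,0,-0.0003],0]
    - [1,[0,0,0],0]
    - [0,[0,0,0],0]
    - [0,[0,0,0],0]
    - [-0.5,[0,0,0],0]
    - [-0.5,[0,0,0],0]
    - [-0.5,[0,0,0],0]
    - [-0.5,[0,0,0],0]
    - [-0.5,[0,0,-0.01],0]
    - [-0.5,[0,0,-0.02],0]
    - [-0.5,[0,0,-0.03],0]
    - [-0.5,[0,0,-0.03],0]
    - [-0.5,[0,0,-0.03],0]
    - [-0.5,[0,0,-0.02],0]
    - [-0.5,[0,0,0],0]
    - [-0.5,[0,0,0],0]
    - [-0.5,[0,0,0],0]

```text
t: 23.47
eef_pos: [0.5305, -0.232, 0.1898]
tool_rot: [-3.141, 0.0, -0.276]
wrist_force: [0.2, -0.3, 0.2]
opening: 0.754
finger_force: 0.0
```

```bash
python3 - <<'E'
from h import *
s,c=wrist();print(s["t"],s["eef_pos"],s["opening"],s["wrist_force"])
# steel foot / handle profile through the tamper, tool x axis
R=Rt.from_euler("xyz",s["tool_rot"]).as_matrix()
f=lambda x,z:proj(c,np.r_[s["eef_pos"][:2],z]+(R@[x,0,0])*[1,1,0]).round(1)
print("pred foot bottom",f(.022,.004),"foot top",f(.022,.026),"handle base",f(.013,.026),"handle end",f(.013,.101),f(-.013,.101))
u=int(f(0,.026)[0]);l=c["color"][:,u-4:u+5].mean((1,2))
print("edges",[(i,int(l[i])) for i in range(90,300) if abs(l[i+1]-l[i])>15])
for m in robot.masks_of("tamper","wrist")[:1]:print(m["score"],m["extent"])
for n in("scene","top"):
    c=robot.camera(n)
    for m in robot.masks_of("tamper",n)[:1]:print(n,m["score"],m["extent"],at_z(c,m["extent"][:2],.05).round(3))
E
```

```text
23.4667 [ 0.53045015 -0.23197289  0.18979786] 0.7542640772883741 [ 0.22604706 -0.27140032  0.19006382]
pred foot bottom [281.9 167.9] foot top [281.8 171.3] handle base [281.8 180.4] handle end [281.5 199. ] [281.5 231.4]
edges [(155, 133), (156, 102), (169, 76), (170, 116), (178, 155), (179, 122), (180, 62), (225, 36), (226, 54), (227, 99)]
0.85 [283.1, 194.8, 42.7, 59.5]
scene 0.56 [180.0, 181.1, 18.4, 31.0] [ 0.531 -0.231  0.05 ]
top 0.61 [354.2, 223.4, 15.1, 9.5] [ 0.53  -0.231  0.05 ]
```

```bash
python3 -c "
from rig import robot
print(robot.job_done())"
```

```text
the job is handed in; nothing more can be done
None
```

The job is handed in, about 23.5 s in: the sample was pressed down level and held near 20 N for over a second, going by readings taken between moves. The tamper stands upright in its black dish, released, and the arm touched no bystanders on the way. I did set the tamper down and regrip it once before pressing, because the first grip was about 5 mm off-centre.

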